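# Refit the layers and locking cap on a label rewinder

### The arm

A 7-joint arm with a two-finger parallel gripper is mounted at the origin on the work surface. World frame = base frame: x ahead of the robot, y to its left, z up, the work surface at z = 0. Lengths are in m, angles in rad, forces in N, time in s.
With the tool pointing down it reaches from about 0.4 to 0.85 m from the base axis. Payload 4.5 kg.
Tool frame: the origin (TCP) lies at the very end of the fingers, on their centre line; the grasp point (between the pads) lies 19 mm behind it (r.pinch_z is the distance from the TCP to the grasp point, in m); z points along the fingers, y is the line along which they close (so a half turn about z gives the same grasp; the last joint's range is limited). The gripper opens to 88 mm and grips with 3 to 60 N. Pads are 18 mm wide; open, the fingers measure 123 mm over their backs; the gripper's body (75 mm by 187 mm) begins 45 mm behind the grasp point.
Start: joints at [-1.2, 0.689, -0.195, 1.565, 0.157, 0.902, -0.215], TCP at [0.207, 0.59, 0.239] pointing down, gripper open.
Joint ranges: [-3.01, 3.01], [-0.46, 2.08], [-1.47, 1.51], [0.13, 2.56], [-1, 4.14], [0.04, 2.09], [-2.66, 2.66]. Speed limits (rad/s): [2.57, 2.57, 3.14, 3.14, 3.14, 3.14, 3.14].

### API

Orientations are given as a unit quaternion [x, y, z, w].
In Python, from plant import r, cams gives the robot as it stands.
- The arm moves only by the shell command python3 -m pendant 'ROWS' [FORCE]. ROWS is JSON, a list of rows, each a list of 3 entries, a list of its own where there are three numbers: the closure, from -1 (fully open) to 1 (shut), then the shift along the tool's x, y, z in mm, then the turn, a rotation vector about the tool's x, y, z in degrees. A call has 1 to 8 rows; each row shifts and turns the commanded pose from where the row before left it, along the tool's axes as they then stand; what a row does not reach is not made up. A row lasts 1/8 s, in which the tool goes at most 62.5 mm and 10.7 degrees, less where a joint would pass 70% of its speed; a pose out of reach is approached as far as the arm can. A call with a gripper value outside its range is refused whole. The fingers move at their own pace and stop on an object; FORCE is the grip in N (left out, the last holds). Time passes only in rows, so rows that do not move let the fingers close. It gives the time, the measured TCP pose, the force, the opening and the grip force at its end, in the units of the state.
- r.get_state(): the state, without advancing time (a new reading comes with each control period).
- cams.snapshot(name): name is "scene" or "top" or "wrist"; returns a dict with "img" (420x560x3 uint8, red, green, blue), "camera_matrix" (3x3 intrinsics, pixels), "D" ([k1, k2, p1, p2, k3] as OpenCV has them; the pictures are not rectified), "camera_from_world" (4x4, takes a point from world to camera coordinates); the wrist camera has in their place "tool_from_camera" (4x4, takes a point from camera to tool coordinates, whose origin is the TCP and whose axes are the flange's). Camera axes: x right, y up, looking along -z (the intrinsics and any distortion apply to the point x, -y, -z); pixel columns grow to the right and rows downward; lengths in m; the calibration is good to about 2 mm. A picture is of the moment at which its call begins: read the wrist's pose just before it. There is no depth.
- r.finish_job(): hands the job in; it is judged then, once.
The state is a dict: "clock": time; "q": joint angles; "qd": joint speeds; "joint_torque": joint torques, N m; "tool_pos": TCP position; "eef_rot": TCP orientation; "contact_force": force on the tool from outside, world axes, zero at the start; "moment": the same for the moment, N m; "opening": opening from 0.0 (shut) to 1.0 (fully open); "finger_force": force on a finger pad.
Only numpy, scipy, OpenCV 4.12 (cv2) and the standard library are available. Lean on these libraries where they do the work, as an engineer would, in place of code of your own. Each camera call takes 0.05 s, during which the arm holds its last target. There are 200 camera calls.

### The job

Put the label rewinder's spindle back together: slide the flange onto the spindle with its collar upward, then the core over the collar, both fully home, and only then the cap. Feel for the cap's slot over the spindle's flat T-head, press the cap down against the spring, turn it a quarter turn and let it rise, so that the head drops into the cap's shallow cross groove and holds it locked. Never press hard on the rewinder, and leave the other things on the counter where they are.

Things in the scene. Friction and masses are not known exactly. Their poses are not given: they have to be found in the camera images.
- unit: The label rewinder, fixed to the counter: grey base 140 x 140 mm, 30 mm high, centred on the origin, with a 45 mm high housing on its +x side (x 70 to 130, y -70 to 70 mm). Origin at counter height on the spindle's axis, z up. The steel spindle is a shaft 26 mm in diameter up to height 60 mm, a cone to 80 mm, then a neck 6 mm in diameter with a flat T-head on top.
- seat_top (a point): Centre of the top of the sprung round seat around the spindle (80 mm in diameter) as it stands unloaded, 50 mm above the counter; fixed point, axes of the unit. The seat sinks at most 12 mm and pushes back with about 5 N at the start of this travel and 14 N at its end.
- head_top (a point): Centre of the top of the T-head, 105 mm above the counter; fixed point, axes of the unit. The head is a flat bar 24 mm long, 6 mm wide, 7 mm thick with a rounded top (underside at 98 mm). Its long side lies up to 0.45 rad either way from the unit's x axis: the spindle was left at some angle that is NOT measured, to be seen or felt. It is stiff to turn (0.8 N m): treat it as fixed.
- flange: White flange: disc 110 mm in diameter, 5 mm thick, with a round collar 42 mm in diameter rising to 27 mm above the underside; a 29 mm bore goes right through. Origin at the centre of the disc's underside, z up along the collar (starts collar up). First layer: its underside lies on the sprung seat. About 80 g.
- core: Brown rigid core: plain tube 60 mm outside, 47 mm inside, 40 mm high. Origin at the centre of its lower end, z up; starts standing. Second layer: it goes over the flange's collar and stands on the disc, its origin then 5 mm above the flange's. About 60 g.
- cap: White locking cap: plate 56 x 56 mm, 8 mm thick, with a through slot 30 mm long (along the cap's x) and 10 mm wide. Origin at the centre of its underside, z up; starts upright, about 90 g. It rests on the core's upper end: underside 95 mm above the counter with the T-head in the slot. If the slot is not in line with the T-head, it rests on the head at 105 mm instead.
- cap_wings (a point): On the cap's axis, 22 mm above its underside, midway between the two upright wings to grip it by. They stand on the plate either side of the slot, parallel to the cap's x: outer faces at y = -22 and +22 mm, 5 mm thick, 30 mm long, up to 34 mm above the underside.
- cap_groove (a point): Centre of the plate's top, 8 mm above its underside. Four pads 3 mm high on the plate leave free the slot and a cross groove 12 mm wide along the cap's y. To turn, the cap must be pressed from 95 mm to below 87 mm (the seat stops it at 83); after a quarter turn, either way, it rises on release until the head lies in the groove, underside at about 90 mm above the counter.
- tape: Clear tape ring, 90 mm across, 48 mm high, lying flat. Bystander: leave it where it is. Origin at the centre of its underside.
- stamp: Hand stamp, 60 x 30 mm, 78 mm high with a ball grip. Bystander: leave it where it is. Origin at the centre of its underside.
- stapler: Black desk stapler, 140 x 34 mm, 55 mm high. Bystander: leave it where it is. Origin at the centre of its underside.
- mug: White mug, 80 mm across, 95 mm high. Bystander: leave it where it is. Origin at the centre of its underside.
- calculator: Desk calculator, 130 x 80 x 18 mm. Bystander: leave it where it is. Origin at the centre of its underside.
- parcel: Cardboard parcel, 150 x 110 x 70 mm. Bystander: leave it where it is. Origin at the centre of its underside.
Not all that is in view belongs to the job. What is shaped like the flange but orange or yellow is not meant.

How it is judged:
By the outcome, as a careful person would: the job done as asked, in the order asked, and still so for the second after the job is handed in, with the robot touching nothing.
It also fails if it takes over 72 s, if anything falls off the work surface, if the arm or the gripper's body presses on something with over 40 N, if the wrist force passes 120 N, or if a joint passes its speed limit or range.

## Working session

There is one attempt and no reset: what is moved stays moved. The work goes in short steps, Python scripts to look and compute and a shell command to move; the robot and the scene stay as the last step left them, time stands still between calls to the robot, and variables do not carry over. Pictures are saved under pics/ and viewed, at most 10 in all, crops included, and the job is handed in when it is done.

```bash
ls; mkdir -p pics; cat > h.py <<'E'
import numpy as np, cv2
from plant import r, cams
from scipy.spatial.transform import Rotation as R
def snap(n):
    s=r.get_state(); d=cams.snapshot(n)
    if n=="wrist":
        T=np.eye(4);T[:3,:3]=R.from_quat(s["eef_rot"]).as_matrix();T[:3,3]=s["tool_pos"]
        W=T@np.array(d["tool_from_camera"])
    else: W=np.linalg.inv(np.array(d["camera_from_world"]))
    d["W"]=W; return d
def save(d,f): cv2.imwrite("pics/"+f,d["img"][:,:,::-1])
def ray(d,uv):
    p=cv2.undistortPoints(np.array(uv,float).reshape(-1,1,2),np.array(d["camera_matrix"]),np.array(d["D"],float)).reshape(-1,2)
    v=np.c_[p[:,0],-p[:,1],-np.ones(len(p))]@d["W"][:3,:3].T
    return d["W"][:3,3],v
def onz(d,uv,z):
    o,v=ray(d,uv); return o+v*((z-o[2])/v[:,2])[:,None]
def proj(d,P):
    C=np.linalg.inv(d["W"]); q=np.atleast_2d(P)@C[:3,:3].T+C[:3,3]
    q=q*[1,-1,-1]
    return cv2.projectPoints(q,np.zeros(3),np.zeros(3),np.array(d["camera_matrix"]),np.array(d["D"],float))[0].reshape(-1,2)
def tri(d1,a,d2,b):
    o,v=ray(d1,[a]);p,w=ray(d2,[b]);v=v[0];w=w[0]
    s=np.linalg.lstsq(np.c_[v,-w],p-o,rcond=None)[0]
    A=o+s[0]*v;B=p+s[1]*w; return (A+B)/2,np.linalg.norm(A-B)
E
python3 - <<'E'
from h import *
for n in("top","scene"):
    d=snap(n);save(d,n+".png");print(n,d["W"].round(3).tolist(),d["camera_matrix"])
s=r.get_state();print(s,r.pinch_z)
E
```

```text
pics
top [[-0.007, 0.992, -0.123, 0.372], [-1.0, -0.008, -0.012, 0.011], [-0.013, 0.123, 0.992, 1.36], [0.0, 0.0, 0.0, 1.0]] [[515.46136174   0.         282.72008018]
 [  0.         515.46136174 214.07645838]
 [  0.           0.           1.        ]]
scene [[-0.145, -0.742, 0.654, 1.308], [0.989, -0.105, 0.1, 0.128], [-0.005, 0.662, 0.75, 0.961], [0.0, 0.0, 0.0, 1.0]] [[412.37681485   0.         284.06189772]
 [  0.         412.37681485 206.36438578]
 [  0.           0.           1.        ]]
{'clock': 0.1, 'q': array([-1.20015815,  0.68993622, -0.19453252,  1.5662133 ,  0.15732627,
        0.90250404, -0.21508005]), 'qd': array([ 0.00367892, -0.00346668,  0.00022474, -0.00400316, -0.0011179 ,
        0.00015585,  0.00143524]), 'joint_torque': array([-3.36046935e-03, -5.28504467e+01, -1.27141602e+00, -1.53838384e+01,
       -5.25011960e-02,  1.98153102e-03,  2.57673162e-05]), 'tool_pos': array([0.20642104, 0.58933555, 0.23797514]), 'eef_rot': array([ 1.67565362e-01,  9.85860617e-01, -8.29766905e-04, -7.52104557e-05]), 'contact_force': array([ 0.03674403,  0.22936256, -1.48951763]), 'moment': array([-0.02713798,  0.04689696, -0.01489156]), 'finger_force': 0.0, 'opening': 1.004186555566387} 0.0187
```

View pics/top.png

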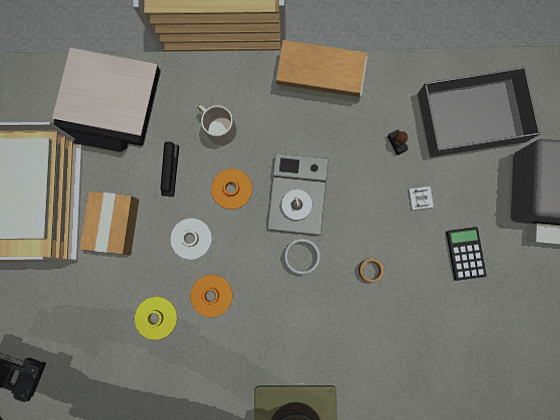

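View pics/scene.png

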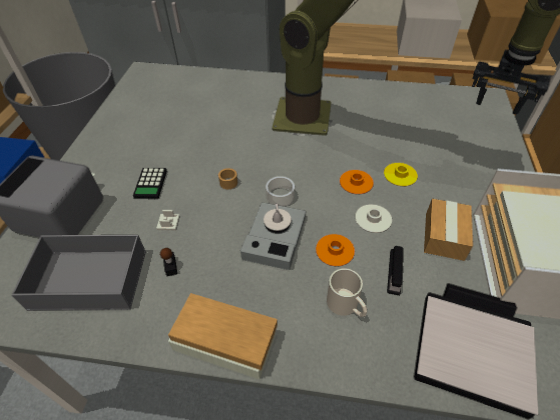

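The top view shows the white flange at (190,239), core (371,270), cap (420,198) and spindle (296,204). In the scene view they are at (374,217), (228,179), (168,221) and (277,215). The orange and yellow flanges are decoys.

```bash
python3 - <<'E'
from h import *
seeds={"top":{"flange":(190,239),"core":(371,270),"cap":(420,198),"seat":(296,204)},"scene":{"flange":(374,217),"core":(228,179),"cap":(168,221),"seat":(277,215)}}
c={};D={}
for n in seeds:
    d=snap(n);D[n]=d;hsv=cv2.cvtColor(d["img"],cv2.COLOR_RGB2HSV)
    w=((hsv[...,1]<40)&(hsv[...,2]>(165))).astype(np.uint8)
    b=((hsv[...,1]>80)&(hsv[...,0]<25)&(hsv[...,2]>60)).astype(np.uint8)
    for k,(u,v) in seeds[n].items():
        m=b if k=="core" else w; R0=30
        sub=np.zeros_like(m);sub[v-R0:v+R0,u-R0:u+R0]=m[v-R0:v+R0,u-R0:u+R0]
        nn,l,st,ce=cv2.connectedComponentsWithStats(sub)
        i=1+np.argmax(st[1:,4]); cs,_=cv2.findContours((l==i).astype(np.uint8),0,2)
        h=cv2.convexHull(max(cs,key=cv2.contourArea)); (x,y),_,_=e=cv2.fitEllipse(h) if k!="cap" else cv2.minAreaRect(h)
        c[n,k]=(x,y);print(n,k,np.round(e[0],1),np.round(e[1],1),round(e[2],1),st[i,4])
for k,z in dict(flange=.005,core=.03,cap=.015,seat=.05).items():
    P,g=tri(D["top"],c["top",k],D["scene"],c["scene",k])
    print(k,P.round(4),round(g,4),[onz(D[n],[c[n,k]],z)[0].round(4).tolist() for n in D])
E
```

```text
top flange [190.4 238.4] [40.2 41. ] 48.2 1117
top core [371.1 269.9] [23.1 23.8] 122.4 184
top cap [421.1 197.5] [20.5 20.9] 81.9 250
top seat [296.5 204. ] [29.2 29.8] 73.0 571
scene flange [373.2 217.8] [26.9 36.5] 103.0 643
scene core [227.6 178.3] [20.3 21.7] 169.2 335
scene cap [167.5 221. ] [14. 21.] 90.0 145
scene seat [276.8 218.5] [21.5 26.4] 86.9 336
flange [0.4778 0.2727 0.0008] 0.0007 [[0.4774, 0.2715, 0.005], [0.4813, 0.2724, 0.005]]
core [ 0.3913 -0.1983  0.0191] 0.0024 [[0.3913, -0.1978, 0.03], [0.4018, -0.1933, 0.03]]
cap [ 0.5811 -0.3379  0.0058] 0.0014 [[0.5799, -0.3362, 0.015], [0.5881, -0.3327, 0.015]]
seat [ 0.5605 -0.0083  0.0484] 0.0006 [[0.5603, -0.0086, 0.05], [0.5618, -0.0078, 0.05]]
```

```bash
python3 -m pendant '[[-1,[-45,-26,0],[0,0,0]],[-1,[-45,-26,0],[0,0,0]],[-1,[-45,-26,0],[0,0,0]],[-1,[-45,-26,0],[0,0,0]],[-1,[-45,-26,0],[0,0,0]],[-1,[-45,-26,0],[0,0,0]],[-1,[-45,-26,0],[0,0,0]],[-1,[-45,-26,0],[0,0,0]]]' 30
cat >> h.py <<'E'
def delta(p,yaw=None):
    s=r.get_state();M=R.from_quat(s["eef_rot"]).as_matrix()
    d=M.T@(np.array(p)-s["tool_pos"])*1000
    f=M[:2,1];print("at",s["tool_pos"].round(4),"closing-dir deg",np.degrees(np.arctan2(f[1],f[0])).round(2),"tilt z",M[:,2].round(4),"q7",s["q"][6].round(3),"t",round(s["clock"],2),"F",s["contact_force"].round(1),"open",round(s["opening"],3))
    print("shift mm tool xyz",d.round(1))
E
python3 - <<'E'
from h import *
d=snap("wrist");save(d,"w1.png");print(d["W"].round(3).tolist());delta([.4775,.272,.15]);print(proj(d,[.4775,.272,.005]))
E
```

```text
clock: 1.2
tool_pos: [0.4785, 0.2733, 0.2387]
eef_rot: [0.168, 0.986, 0.0, -0.0]
contact_force: [0.7, 1.6, -0.3]
opening: 1.001
finger_force: 0.0
[[0.331, -0.905, -0.268, 0.41], [0.944, 0.317, 0.093, 0.297], [0.001, -0.284, 0.959, 0.383], [0.0, 0.0, 0.0, 1.0]]
at [0.4844 0.2648 0.2384] closing-dir deg 70.05 tilt z [ 0.004  -0.0063 -1.    ] q7 0.441 t 1.25 F [ 3.6 -4.8  0.2] open 1.0
shift mm tool xyz [ 9.5  4.8 88.3]
[[273.46369943 165.67057892]]
```

View pics/w1.png

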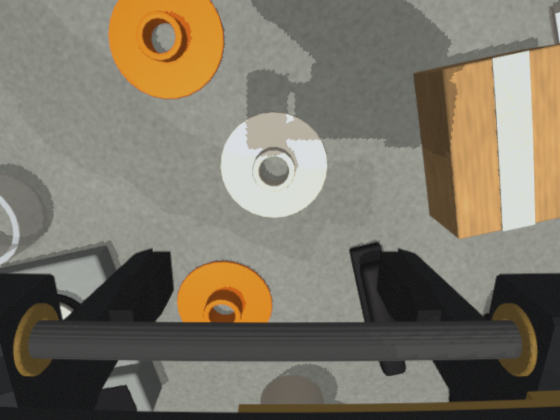

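The flange is at (274,165), where the projection puts it, with the collar up. I'll let the arm settle, then fit the disc, move down and fit it again.

```bash
cat >> h.py <<'E'
def ell(d,lo,hi,seed,R0=80,rect=False,mina=200):
    hsv=cv2.cvtColor(d["img"],cv2.COLOR_RGB2HSV); m=cv2.inRange(hsv,lo,hi)
    u,v=map(int,seed); s=np.zeros_like(m); a=slice(max(v-R0,0),v+R0),slice(max(u-R0,0),u+R0); s[a]=m[a]
    n,l,st,ce=cv2.connectedComponentsWithStats(s); i=1+np.argmax(st[1:,4])
    cs,_=cv2.findContours((l==i).astype(np.uint8),0,2); h=cv2.convexHull(max(cs,key=cv2.contourArea))
    return (cv2.minAreaRect(h) if rect else cv2.fitEllipse(h)),h.reshape(-1,2)
def circ(P):
    A=np.c_[2*P[:,:2],np.ones(len(P))];x=np.linalg.lstsq(A,(P[:,:2]**2).sum(1),rcond=None)[0]
    return x[:2],np.sqrt(x[2]+x[0]**2+x[1]**2)
E
python3 -m pendant '[[-1,[0,0,0],[0,0,0]],[-1,[0,0,0],[0,0,0]]]'
python3 - <<'E'
from h import *
d=snap("wrist");s=proj(d,[.4775,.272,.005])[0]
e,h=ell(d,(0,0,140),(40,60,255),s,75);print(e);c,rd=circ(onz(d,h,.005));print(c,rd)
np.savez("f1",W=d["W"],uv=e[0])
delta([c[0],c[1],.13])
E
```

```text
clock: 1.5
tool_pos: [0.4765, 0.276, 0.2387]
eef_rot: [0.167, 0.986, 0.0, -0.0]
contact_force: [0.1, 0.4, 0.4]
opening: 0.999
finger_force: 0.0
((259.58349609375, 177.75880432128906), (180.31710815429688, 213.75946044921875), 127.11737060546875)
[0.48847744 0.25538797] 0.1028205533541586
at [0.4763 0.2763 0.2387] closing-dir deg 70.87 tilt z [-8.e-04  1.e-03 -1.e+00] q7 0.434 t 1.55 F [0.1 0.5 0.1] open 1.003
shift mm tool xyz [-18.4 -15.9 108.7]
```

```bash
python3 -m pendant '[[-1,[0,0,35],[0,0,0]],[-1,[0,0,35],[0,0,0]],[-1,[0,0,0],[0,0,0]]]'
python3 - <<'E'
from h import *
o=np.load("f1.npz")
d=snap("wrist");s=proj(d,[.4775,.272,.005])[0]
for v in (165,175,190):
    e,h=ell(d,(0,0,v),(179,70,255),s,100);c,rd=circ(onz(d,h,.005));print(v,s,e,c,rd)
delta([c[0],c[1],.008]);save(d,"w2.png")
E
```

```text
clock: 1.92
tool_pos: [0.4751, 0.2751, 0.1669]
eef_rot: [0.166, 0.986, -0.002, -0.002]
contact_force: [-1.1, -0.7, -0.1]
opening: 0.998
finger_force: 0.0
165 [273.28261681 187.03723861] ((273.15069580078125, 185.63711547851562), (125.03125, 129.3499755859375), 94.41326904296875) [0.47870919 0.27143615] 0.05400231549124465
175 [273.28261681 187.03723861] ((273.1056213378906, 185.7338104248047), (124.39445495605469, 128.9312286376953), 95.18447875976562) [0.47873099 0.27137955] 0.05377536858434898
190 [273.28261681 187.03723861] ((273.181640625, 185.6297607421875), (123.7579345703125, 128.37974548339844), 94.28478240966797) [0.47844506 0.2716007 ] 0.05365501814821399
at [0.4763 0.2756 0.1685] closing-dir deg 70.84 tilt z [-1.9e-03 -5.0e-04 -1.0e+00] q7 0.397 t 1.98 F [-0.8  0.1  0.3] open 1.001
shift mm tool xyz [ -3.6  -2.9 160.5]
```

```bash
python3 -m pendant '[[-1,[-3.6,-2.9,45],[0,0,0]],[-1,[0,0,45],[0,0,0]],[-1,[0,0,40],[0,0,0]],[-1,[0,0,30],[0,0,0]],[-1,[0,0,0],[0,0,0]],[0.6,[0,0,0],[0,0,0]],[0.6,[0,0,0],[0,0,0]],[0.6,[0,0,0],[0,0,0]]]' 25
python3 -c "
from h import *
delta([.4785,.2715,.009])"
```

```text
clock: 2.98
tool_pos: [0.4807, 0.2711, 0.0099]
eef_rot: [0.168, 0.986, 0.001, 0.001]
contact_force: [-0.0, 0.2, 0.2]
opening: 0.681
finger_force: 0.0
at [0.4807 0.2711 0.0099] closing-dir deg 70.69 tilt z [ 0.0016  0.0012 -1.    ] q7 0.33 t 2.98 F [-0.   0.2  0.2] open 0.681
shift mm tool xyz [ 2.2 -0.4  0.9]
```

```bash
python3 -m pendant '[[0.6,[2,0,1],[0,0,0]],[0.6,[0,0,0],[0,0,0]],[0.6,[0,0,0],[0,0,0]],[0.6,[0,0,0],[0,0,0]]]' 25
python3 -c "
from h import *
delta([.4785,.2715,.009])"
```

```text
clock: 3.48
tool_pos: [0.4778, 0.2716, 0.0078]
eef_rot: [0.167, 0.986, 0.0, -0.0]
contact_force: [-1.4, -0.6, 2.8]
opening: 0.476
finger_force: 25.0
at [0.4778 0.2716 0.0078] closing-dir deg 70.73 tilt z [-3.e-04  2.e-04 -1.e+00] q7 0.328 t 3.48 F [-1.4 -0.6  2.8] open 0.476
shift mm tool xyz [-0.7  0.1 -1.2]
```

```bash
python3 -m pendant '[[0.6,[0,0,-30],[0,0,0]],[0.6,[0,0,-40],[0,0,0]],[0.6,[0,0,-50],[0,0,0]],[0.6,[0,0,-50],[0,0,0]],[0.6,[0,0,-30],[0,0,0]],[0.6,[-20,-20,0],[0,0,0]],[0.6,[-40,-35,0],[0,0,0]],[0.6,[-46,-40,0],[0,0,0]]]' 
python3 -m pendant '[[0.6,[-46,-40,0],[0,0,0]],[0.6,[-46,-40,0],[0,0,0]],[0.6,[-46,-35,0],[0,0,0]],[0.6,[-30,-25,0],[0,0,0]],[0.6,[0,0,0],[0,0,0]],[0.6,[0,0,0],[0,0,0]]]' 
python3 - <<'E'
from h import *
delta([.56,-.0085,.2]);d=snap("wrist");save(d,"w3.png");print(proj(d,[[.56,-.0085,.05],[.56,-.0085,.105]]));np.savez("u1",**{k:d[k] for k in("W","img","D","camera_matrix")})
E
```

```text
clock: 4.47
tool_pos: [0.5471, 0.1461, 0.2076]
eef_rot: [0.167, 0.986, 0.0, -0.0]
contact_force: [0.0, 0.5, -1.2]
opening: 0.473
finger_force: 25.0
clock: 5.22
tool_pos: [0.6583, -0.04, 0.2071]
eef_rot: [0.167, 0.986, 0.0, -0.001]
contact_force: [0.1, 1.2, -1.4]
opening: 0.475
finger_force: 25.0
at [ 0.6583 -0.04    0.2071] closing-dir deg 70.73 tilt z [-0.0015  0.0012 -1.    ] q7 1.009 t 5.22 F [ 0.1  1.2 -1.4] open 0.475
shift mm tool xyz [103.2  -2.7   7.3]
[[271.37609717  50.35379022]
 [270.67976342  40.66549199]]
```

View pics/w3.png

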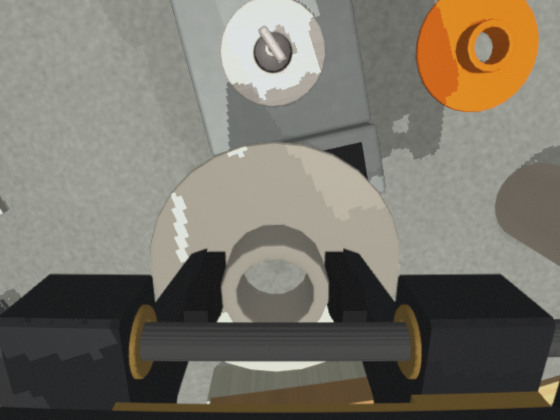

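The seat is at (272,52), with the T-head bar running from about (262,28) to (284,60), and the held flange is at centre. Next I'll measure the seat and the bar's angle, and check the held flange's offset.

```bash
python3 - <<'E'
from h import *
o=np.load("u1.npz");d={k:o[k] for k in o}
c=d["img"][15:85,235:310];cv2.imwrite("pics/c1.png",cv2.resize(c[:,:,::-1],None,fx=8,fy=8,interpolation=0))
e,h=ell(d,(0,0,165),(179,60,255),(272,55),54);P=onz(d,h,.05);print("seat",e,circ(P))
hsv=cv2.cvtColor(d["img"],cv2.COLOR_RGB2HSV)
for (u,v) in [(272,43),(265,33),(280,55),(262,50),(280,42),(268,60),(245,60),(250,30)]:print((u,v),d["img"][v,u])
E
```

```text
seat ((257.38153076171875, 48.5452880859375), (123.56025695800781, 144.62144470214844), 63.09777069091797) (array([ 0.55392368, -0.01664033]), np.float64(0.048901343825934175))
(272, 43) [205 203 195]
(265, 33) [214 215 208]
(280, 55) [220 219 214]
(262, 50) [129 123 118]
(280, 42) [113 108 104]
(268, 60) [125 119 114]
(245, 60) [221 226 225]
(250, 30) [221 224 225]
```

View pics/c1.png

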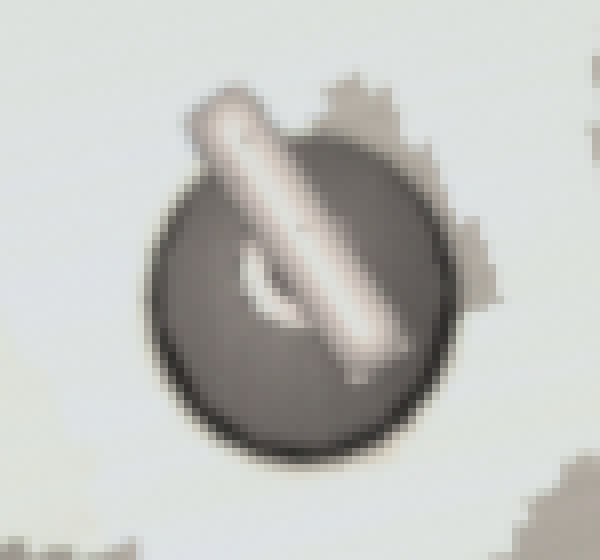

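The crop shows the bar's ends at about (262.4,27.5) and (282.9,60.6), and the shaft circle centred at (272.9,52.5).

```bash
python3 - <<'E'
from h import *
o=np.load("u1.npz");d={k:o[k] for k in o}
A,B=onz(d,[(262.4,27.5),(282.9,60.6)],.104);v=B-A
print("head",(A+B)/2,np.linalg.norm(v),"angle",np.degrees(np.arctan2(v[1],v[0])))
print("shaft",onz(d,[(272.9,52.5)],.055), "width", np.linalg.norm(np.diff(onz(d,[(253.5,52.5),(292.2,52.5)],.058),axis=0)))
# bar centre seen here and in top view -> height
dt=snap("top");g=cv2.cvtColor(dt["img"],cv2.COLOR_RGB2HSV)
# seat hull by tight gate in wrist view
e,h=ell(d,(0,0,200),(179,25,255),(272,52),54);P=onz(d,h,.05);print("seat",e,circ(P))
# held flange collar top & disc underside: predicted from symmetric grasp
z0=r.get_state()["tool_pos"]
e2,h2=ell(d,(0,0,140),(30,60,235),(275,265),125)
print("held disc hull",e2)
h2=h2[(h2[:,1]<250)];print(len(h2),circ(onz(d,h2,z0[2]-.0078+.005)),z0)
E
```

```text
head [ 0.56222027 -0.00794589  0.104     ] 0.02289374947712332 angle 13.95375895922797
shaft [[ 0.56227699 -0.00806874  0.055     ]] width 0.02828982233164399
seat ((271.6918640136719, 47.74524688720703), (100.92537689208984, 104.8309555053711), 57.1053352355957) (array([ 0.55951169, -0.00850347]), np.float64(0.037577249137069814))
held disc hull ((274.69024658203125, 255.56411743164062), (225.13063049316406, 252.4145965576172), 91.5868148803711)
25 (array([ 0.65893373, -0.04077999]), np.float64(0.054517393980477925)) [ 0.65835547 -0.03890679  0.20755447]
```

```bash
python3 -m pendant '[[0.6,[25,-0.5,10],[0,0,0]],[0.6,[30,-0.5,10],[0,0,0]],[0.6,[27,-0.5,15],[0,0,0]],[0.6,[20,-0.3,15],[0,0,0]],[0.6,[0,0,10],[0,0,0]],[0.6,[0,0,0],[0,0,0]],[0.6,[0,0,0],[0,0,0]]]' 
python3 -c "
from h import *
delta([.5615,-.0073,.06])"
```

```text
clock: 6.2
tool_pos: [0.5636, -0.009, 0.1481]
eef_rot: [0.168, 0.986, 0.0, 0.001]
contact_force: [0.7, -0.2, 0.1]
opening: 0.475
finger_force: 25.0
at [ 0.5636 -0.009   0.1481] closing-dir deg 70.68 tilt z [ 2.e-03  1.e-04 -1.e+00] q7 0.875 t 6.2 F [ 0.7 -0.2  0.1] open 0.475
shift mm tool xyz [ 2.7  0.9 88.1]
```

```bash
python3 -m pendant '[[0.6,[2.5,1,10],[0,0,0]],[0.6,[0,0,10],[0,0,0]],[0.6,[0,0,5],[0,0,0]],[0.6,[0,0,0],[0,0,0]],[0.6,[0,0,0],[0,0,0]]]' 
python3 -c "
from h import *
delta([.5615,-.0073,.06])"
```

```text
clock: 6.82
tool_pos: [0.5604, -0.0072, 0.1228]
eef_rot: [0.168, 0.986, 0.0, 0.0]
contact_force: [-0.2, -0.2, -1.0]
opening: 0.473
finger_force: 25.0
at [ 0.5604 -0.0072  0.1228] closing-dir deg 70.7 tilt z [ 4.e-04  1.e-04 -1.e+00] q7 0.855 t 6.83 F [-0.2 -0.2 -1. ] open 0.473
shift mm tool xyz [-1.1  0.2 62.8]
```

```bash
python3 -m pendant '[[0.6,[-1,0,8],[0,0,0]],[0.6,[0,0,8],[0,0,0]],[0.6,[0,0,8],[0,0,0]],[0.6,[0,0,0],[0,0,0]]]' 
python3 -m pendant '[[0.6,[0,0,7],[0,0,0]],[0.6,[0,0,7],[0,0,0]],[0.6,[0,0,0],[0,0,0]]]' 
python3 -c "
from h import *
delta([.5615,-.0073,.059])"
```

```text
clock: 7.32
tool_pos: [0.5605, -0.0075, 0.0978]
eef_rot: [0.168, 0.986, -0.0, -0.001]
contact_force: [-0.6, -0.3, -0.5]
opening: 0.473
finger_force: 25.0
clock: 7.7
tool_pos: [0.5607, -0.0075, 0.0841]
eef_rot: [0.168, 0.986, -0.0, -0.001]
contact_force: [-0.4, 0.0, -1.1]
opening: 0.476
finger_force: 25.0
at [ 0.5607 -0.0075  0.0841] closing-dir deg 70.71 tilt z [-0.0012 -0.     -1.    ] q7 0.835 t 7.7 F [-0.4  0.  -1.1] open 0.476
shift mm tool xyz [-0.7  0.5 25.1]
```

Passing the cone freely; continue down onto the seat.

```bash
python3 -m pendant '[[0.6,[-0.5,0,6],[0,0,0]],[0.6,[0,0,6],[0,0,0]],[0.6,[0,0,6],[0,0,0]],[0.6,[0,0,0],[0,0,0]]]' 
python3 -m pendant '[[0.6,[0,0,4],[0,0,0]],[0.6,[0,0,4],[0,0,0]],[0.6,[0,0,0],[0,0,0]],[0.6,[0,0,0],[0,0,0]]]' 
```

```text
clock: 8.2
tool_pos: [0.5612, -0.0077, 0.0661]
eef_rot: [0.168, 0.986, -0.0, -0.001]
contact_force: [0.1, -0.0, -1.2]
opening: 0.476
finger_force: 25.0
clock: 8.7
tool_pos: [0.5617, -0.0077, 0.0587]
eef_rot: [0.168, 0.986, 0.0, 0.0]
contact_force: [0.6, -0.4, 0.3]
opening: 0.477
finger_force: 25.0
```

```bash
python3 -m pendant '[[0.6,[0,0,1.5],[0,0,0]],[0.6,[0,0,0],[0,0,0]],[-0.6,[0,0,0],[0,0,0]],[-0.6,[0,0,0],[0,0,0]],[-0.6,[0,0,0],[0,0,0]],[-0.6,[0,0,-10],[0,0,0]],[-0.6,[0,0,-30],[0,0,0]],[-0.6,[0,0,-45],[0,0,0]]]' 
python3 -m pendant '[[-1,[0,0,-45],[0,0,0]],[-1,[0,0,-20],[0,0,0]],[-1,[0,0,0],[0,0,0]]]' 
python3 - <<'E'
from h import *
delta([.3913,-.198,.2]);d=snap("wrist");e,h=ell(d,(0,0,190),(179,40,255),proj(d,[.562,-.008,.055])[0],160);print(e,circ(onz(d,h,.055)))
E
```

```text
clock: 9.7
tool_pos: [0.5607, -0.0078, 0.1428]
eef_rot: [0.167, 0.986, -0.0, -0.001]
contact_force: [1.2, 0.6, -0.6]
opening: 0.802
finger_force: 0.0
clock: 10.07
tool_pos: [0.5626, -0.0076, 0.2092]
eef_rot: [0.168, 0.986, 0.0, 0.002]
contact_force: [-0.5, 0.5, 0.1]
opening: 0.994
finger_force: 0.0
at [ 0.5626 -0.0076  0.2092] closing-dir deg 70.69 tilt z [ 4.1e-03  3.0e-04 -1.0e+00] q7 0.905 t 10.07 F [-0.5  0.5  0.1] open 0.994
shift mm tool xyz [  98.8 -236.3    8.4]
((273.5229797363281, 181.95875549316406), (125.84833526611328, 132.08523559570312), 99.12476348876953) (array([ 0.56241998, -0.00841481]), np.float64(0.05359841803775954))
```

```bash
python3 -m pendant '[[-1,[10,-20,0],[0,0,0]],[-1,[15,-40,0],[0,0,0]],[-1,[15,-40,0],[0,0,0]],[-1,[15,-40,0],[0,0,0]],[-1,[15,-40,0],[0,0,0]],[-1,[15,-36,0],[0,0,0]],[-1,[14,-20,0],[0,0,0]],[-1,[0,0,0],[0,0,0]]]' 
python3 -m pendant '[[-1,[0,0,0],[0,0,0]]]'
python3 - <<'E'
from h import *
delta([.3913,-.198,.011]);d=snap("wrist");save(d,"w5.png");print(proj(d,[.3913,-.198,.04]))
for lo in (50,80):
    e,h=ell(d,(0,lo,50),(25,255,255),proj(d,[.3913,-.198,.02])[0],110);print(e)
E
```

```text
clock: 11.12
tool_pos: [0.3878, -0.1985, 0.2062]
eef_rot: [0.169, 0.986, 0.0, -0.002]
contact_force: [0.5, 0.2, 0.1]
opening: 1.001
finger_force: 0.0
clock: 11.25
tool_pos: [0.391, -0.1969, 0.2068]
eef_rot: [0.167, 0.986, 0.001, 0.0]
contact_force: [0.7, 0.2, 0.2]
opening: 1.002
finger_force: 0.0
at [ 0.391  -0.1969  0.2068] closing-dir deg 70.76 tilt z [ 3.0e-04  1.1e-03 -1.0e+00] q7 1.245 t 11.25 F [0.7 0.2 0.2] open 1.002
shift mm tool xyz [ -0.7  -1.2 195.8]
[[273.76927616 182.00577497]]
((275.3064880371094, 178.97975158691406), (69.60073852539062, 73.88996887207031), 1.5359183549880981)
((275.2344665527344, 178.97708129882812), (68.90225982666016, 73.06098175048828), 179.0228271484375)
```

View pics/w5.png

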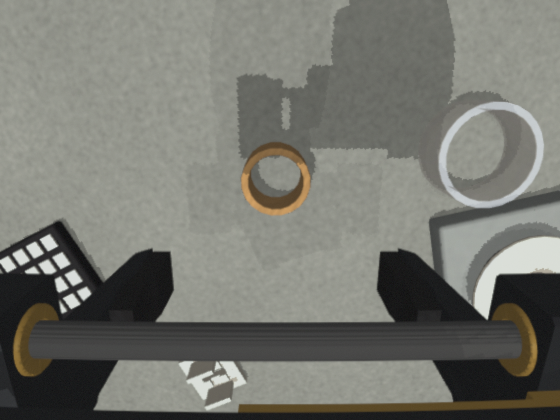

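Core rim is centred at (276,181), within 2 px of the projection. I'll descend and grip.

```bash
python3 -m pendant '[[-1,[-0.5,1,45],[0,0,0]],[-1,[0,0,50],[0,0,0]],[-1,[0,0,50],[0,0,0]],[-1,[0,0,35],[0,0,0]],[-1,[0,0,14],[0,0,0]],[0.3,[0,0,0],[0,0,0]],[0.3,[0,0,0],[0,0,0]],[0.3,[0,0,0],[0,0,0]]]' 20
python3 -m pendant '[[0.3,[0,0,0],[0,0,0]],[0.3,[0,0,0],[0,0,0]]]'
```

```text
clock: 12.3
tool_pos: [0.3943, -0.2005, 0.0357]
eef_rot: [0.168, 0.986, -0.002, -0.001]
contact_force: [0.3, 0.4, -0.7]
opening: 0.685
finger_force: 1.1
clock: 12.55
tool_pos: [0.3942, -0.2006, 0.0356]
eef_rot: [0.168, 0.986, -0.002, -0.001]
contact_force: [-0.1, 0.6, 3.9]
opening: 0.664
finger_force: 20.0
```

```bash
python3 -m pendant '[[-1,[0,0,0],[0,0,0]],[-1,[0,0,0],[0,0,0]],[-1,[0,0,10],[0,0,0]],[-1,[0,0,10],[0,0,0]],[-1,[0,0,0],[0,0,0]]]' 20
python3 -c "
from h import *
delta([.3913,-.198,.0125]);print(r.get_state()['q'])"
```

```text
clock: 13.18
tool_pos: [0.3935, -0.2012, 0.018]
eef_rot: [0.167, 0.986, -0.002, -0.004]
contact_force: [-0.2, 0.8, -0.0]
opening: 1.005
finger_force: 0.0
at [ 0.3935 -0.2012  0.018 ] closing-dir deg 70.74 tilt z [-0.0091 -0.0024 -1.    ] q7 0.026 t 13.18 F [-0.2  0.8 -0. ] open 1.005
shift mm tool xyz [3.1 2.3 5.6]
[ 0.44044137  0.91634229 -0.12288743  2.23687846  1.57332508  0.10289161
  0.02583707]
```

```bash
python3 -m pendant '[[-1,[2,2,3],[0,0,0]],[-1,[0.8,0,1],[0,0,0]],[-1,[0,0,0],[0,0,0]]]' 20
python3 -c "
from h import *
delta([.3913,-.198,.0125]);print(r.get_state()['q']);d=snap('wrist');e,h=ell(d,(0,80,50),(25,255,255),proj(d,[.3913,-.198,.02])[0],140);print(e,proj(d,[.3913,-.198,.04]),circ(onz(d,h[h[:,1]>e[0][1]],.04)))"
```

```text
clock: 13.55
tool_pos: [0.3917, -0.1985, 0.0146]
eef_rot: [0.168, 0.986, -0.002, -0.004]
contact_force: [-0.3, -0.8, 0.3]
opening: 0.998
finger_force: 0.0
at [ 0.3917 -0.1985  0.0146] closing-dir deg 70.68 tilt z [-0.0087 -0.0033 -1.    ] q7 -0.054 t 13.55 F [-0.3 -0.8  0.3] open 0.998
shift mm tool xyz [0.6 0.3 2.1]
[ 0.47641214  0.92601194 -0.18906792  2.24347485  1.64758129  0.15743357
 -0.05407201]
((271.5166015625, 291.4929504394531), (157.8855743408203, 193.45164489746094), 1.542971134185791) [[276.14639815 301.44036188]] (array([ 0.38866521, -0.1989199 ]), np.float64(0.02892322084192224))
```

```bash
python3 -m pendant '[[-1,[1.5,0,0],[0,0,0]],[0.3,[0,0,0],[0,0,0]],[0.3,[0,0,0],[0,0,0]],[0.3,[0,0,0],[0,0,0]],[0.3,[0,0,0],[0,0,0]],[0.3,[0,0,0],[0,0,0]]]' 20
python3 -m pendant '[[0.3,[0,0,-10],[0,0,0]],[0.3,[0,0,-30],[0,0,0]],[0.3,[0,0,-50],[0,0,0]],[0.3,[0,0,-50],[0,0,0]],[0.3,[0,0,-40],[0,0,0]],[0.3,[0,0,0],[0,0,0]]]'
python3 - <<'E'
from h import *
delta([.5622,-.0082,.2]);print(r.get_state()["q"].round(2)); t=r.get_state()["tool_pos"]
d=snap("wrist");save(d,"w6.png");e,h=ell(d,(0,80,50),(25,255,255),proj(d,t)[0],140);print(e,proj(d,t+[0,0,.0254]),circ(onz(d,h[h[:,1]>e[0][1]],t[2]+.0254)))
E
```

```text
clock: 14.35
tool_pos: [0.3906, -0.198, 0.0145]
eef_rot: [0.168, 0.986, -0.002, -0.004]
contact_force: [-0.8, -0.0, 0.2]
opening: 0.676
finger_force: 20.0
clock: 15.1
tool_pos: [0.3948, -0.1997, 0.1824]
eef_rot: [0.169, 0.986, -0.006, 0.002]
contact_force: [0.9, 0.1, -2.1]
opening: 0.675
finger_force: 20.0
at [ 0.3948 -0.1997  0.1824] closing-dir deg 70.53 tilt z [ 0.0028 -0.0128 -0.9999] q7 0.819 t 15.1 F [ 0.9  0.1 -2.1] open 0.675
shift mm tool xyz [-94.2 236.1 -19.6]
[ 0.78  0.62 -0.66  2.15  0.72  0.59  0.82]
((274.5954895019531, 296.345703125), (159.40335083007812, 195.8941650390625), 0.7531989216804504) [[274.89598533 303.79159058]] (array([ 0.38966058, -0.19810791]), np.float64(0.03036835224343498))
```

View pics/w6.png

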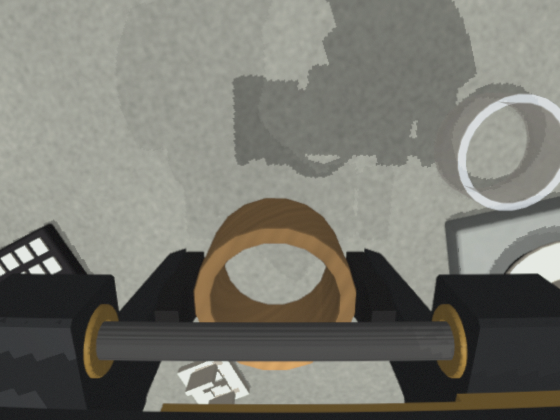

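```bash
python3 -m pendant '[[0.3,[-10,20,-20],[0,0,0]],[0.3,[-15,38,0],[0,0,0]],[0.3,[-15,38,0],[0,0,0]],[0.3,[-15,38,0],[0,0,0]],[0.3,[-15,38,0],[0,0,0]],[0.3,[-14,38,0],[0,0,0]],[0.3,[-9,26,0],[0,0,0]],[0.3,[0,0,0],[0,0,0]]]'
python3 -m pendant '[[0.3,[0,0,0],[0,0,0]],[0.3,[0,0,0],[0,0,0]]]'
python3 - <<'E'
from h import *
delta([.5622,-.0082,.2]);print(r.get_state()["q"].round(2)); t=r.get_state()["tool_pos"]
d=snap("wrist");e,h=ell(d,(0,80,50),(25,255,255),proj(d,t)[0],140);c,rr=circ(onz(d,h[h[:,1]>e[0][1]],t[2]+.0254));print(e,c,rr,c-t[:2])
# inner lower opening: far bottom edge seen through; upper outer edge = lower end
hl=h[h[:,1]<e[0][1]-60];print("low rim y",h[:,1].min(),circ(onz(d,hl,t[2]-.0145)))
delta([.5622-(c-t[:2])[0],-.0082-(c-t[:2])[1],.13])
E
```

```text
clock: 16.15
tool_pos: [0.5598, -0.0049, 0.196]
eef_rot: [0.167, 0.986, -0.005, -0.001]
contact_force: [-0.2, -0.6, -0.2]
opening: 0.676
finger_force: 20.0
clock: 16.4
tool_pos: [0.5586, -0.0089, 0.1971]
eef_rot: [0.169, 0.986, -0.007, -0.001]
contact_force: [-0.1, -0.6, 0.1]
opening: 0.676
finger_force: 20.0
at [ 0.5586 -0.0089  0.1971] closing-dir deg 70.51 tilt z [-0.004  -0.0127 -0.9999] q7 0.576 t 16.4 F [-0.1 -0.6  0.1] open 0.676
shift mm tool xyz [-3.1  1.8 -2.9]
[ 0.31  0.73 -0.67  1.79  0.61  0.84  0.58]
((274.4314880371094, 296.6896057128906), (159.08432006835938, 197.1395263671875), 0.4558185040950775) [ 0.55464729 -0.00783515] 0.029873936167209767 [-0.00397962  0.00108232]
low rim y 198 (array([ 0.5596071 , -0.00968451]), np.float64(0.029270478051963617))
at [ 0.5589 -0.0087  0.1973] closing-dir deg 70.51 tilt z [-0.0034 -0.0124 -0.9999] q7 0.576 t 16.45 F [-0.5 -0.6 -0.7] open 0.679
shift mm tool xyz [-7.   2.8 67.3]
```

```bash
python3 -m pendant '[[0.3,[0,0,0],[-0.75,0,0]],[0.3,[0,0,0],[0,0,0]],[0.3,[0,0,0],[0,0,0]]]'
python3 - <<'E'
from h import *
delta([.5622,-.0082,.13]); s=r.get_state();t=s["tool_pos"];M=R.from_quat(s["eef_rot"]).as_matrix()
d=snap("wrist");hsv=cv2.cvtColor(d["img"],cv2.COLOR_RGB2HSV);m=cv2.inRange(hsv,(0,80,50),(25,255,255))
for x in(265,275,285): 
    c=np.flatnonzero(np.diff((m[:,x]>0).astype(int)));print(x,c, d["img"][195:250:4,x].sum(1)//3)
    P=onz(d,[(x,v) for v in c],t[2]+.0255)-t;print("toolx mm at rim height",((P@M)[:,0]*1000).round(1))
for y in (285,295,305):
    c=np.flatnonzero(np.diff((m[y]>0).astype(int)));P=onz(d,[(u,y) for u in c],t[2]+.0255)-t;print(y,c,((P@M)[:,1]*1000).round(1))
E
```

```text
clock: 16.82
tool_pos: [0.5596, -0.0075, 0.1978]
eef_rot: [0.169, 0.986, 0.001, 0.001]
contact_force: [0.1, -0.1, -1.2]
opening: 0.676
finger_force: 20.0
at [ 0.5596 -0.0075  0.1978] closing-dir deg 70.58 tilt z [ 0.0024  0.0011 -1.    ] q7 0.583 t 16.82 F [ 0.1 -0.1 -1.2] open 0.676
shift mm tool xyz [-2.5  0.  67.8]
265 [198 242 302 322 360 369 404 412] [126  72  69  66  70  71  66  71  75 108 108 106 165 225]
toolx mm at rim height [ 39.3  23.8   0.6  -7.7 -24.5 -28.7 -45.7 -49.8]
275 [197 242 304 322 360 369 404 412] [108  70  69  70  71  64  71  69  75 105 105 104 165 224]
toolx mm at rim height [ 39.6  23.8  -0.2  -7.7 -24.5 -28.7 -45.7 -49.8]
285 [197 242 303 321 360 369 404 412] [100  67  71  73  67  70  68  69  77 109 107 105 162 224]
toolx mm at rim height [ 39.6  23.8   0.2  -7.3 -24.5 -28.7 -45.7 -49.8]
285 [194 233 315 354] [-28.9 -15.1  13.9  27.7]
295 [192 244 305 355] [-29.8 -11.3  10.4  28.3]
305 [ 98 110 193 355 438 451] [-64.5 -60.  -29.8  28.5  58.9  63.7]
```

```bash
python3 -m pendant '[[0.3,[-3,0,20],[0,0,0]],[0.3,[0,0,30],[0,0,0]],[0.3,[0,0,25],[0,0,0]],[0.3,[0,0,15],[0,0,0]],[0.3,[0,0,0],[0,0,0]],[0.3,[0,0,0],[0,0,0]]]'
python3 -c "
from h import *
delta([.562,-.0082,.0695])"
```

```text
clock: 17.62
tool_pos: [0.5633, -0.0078, 0.1083]
eef_rot: [0.168, 0.986, 0.001, 0.002]
contact_force: [0.5, 0.4, -0.2]
opening: 0.675
finger_force: 20.0
at [ 0.5633 -0.0078  0.1083] closing-dir deg 70.6 tilt z [ 0.0034  0.0015 -1.    ] q7 0.475 t 17.62 F [ 0.5  0.4 -0.2] open 0.675
shift mm tool xyz [ 1.2 -0.9 38.8]
```

```bash
python3 -m pendant '[[0.3,[0.5,-0.5,7],[0,0,0]],[0.3,[0,0,7],[0,0,0]],[0.3,[0,0,5],[0,0,0]],[0.3,[0,0,0],[0,0,0]]]'
python3 -m pendant '[[0.3,[0,0,5],[0,0,0]],[0.3,[0,0,5],[0,0,0]],[0.3,[0,0,5],[0,0,0]],[0.3,[0,0,0],[0,0,0]]]'
```

```text
clock: 18.12
tool_pos: [0.5618, -0.0084, 0.0883]
eef_rot: [0.168, 0.986, 0.001, 0.001]
contact_force: [0.1, -0.4, -1.2]
opening: 0.677
finger_force: 20.0
clock: 18.62
tool_pos: [0.5618, -0.0084, 0.0733]
eef_rot: [0.168, 0.986, 0.001, 0.001]
contact_force: [-0.3, -0.3, -1.0]
opening: 0.677
finger_force: 20.0
```

```bash
python3 -m pendant '[[0.3,[0,0,3],[0,0,0]],[0.3,[0,0,1.5],[0,0,0]],[0.3,[0,0,0],[0,0,0]]]'
python3 -m pendant '[[-0.2,[0,0,0],[0,0,0]],[-1,[0,0,0],[0,0,0]],[-1,[0,0,0],[0,0,0]],[-1,[0,0,-20],[0,0,0]],[-1,[0,0,-40],[0,0,0]],[-1,[0,0,-45],[0,0,0]],[-1,[0,0,-30],[0,0,0]],[-1,[0,0,0],[0,0,0]]]'
python3 - <<'E'
from h import *
delta([.5811,-.337,.2]);d=snap("wrist");save(d,"w7.png");print(r.get_state()["q"].round(2),proj(d,[[.562,-.008,.095],[.562,-.008,.105]]))
np.savez("u2",**{k:d[k] for k in("W","img","D","camera_matrix")})
E
```

```text
clock: 19.0
tool_pos: [0.5624, -0.0084, 0.0696]
eef_rot: [0.169, 0.986, 0.001, 0.001]
contact_force: [-0.5, -0.7, 2.5]
opening: 0.675
finger_force: 20.0
clock: 20.0
tool_pos: [0.5632, -0.0081, 0.2062]
eef_rot: [0.169, 0.986, 0.001, 0.003]
contact_force: [0.3, 0.3, 0.0]
opening: 1.0
finger_force: 0.0
at [ 0.5632 -0.0081  0.2062] closing-dir deg 70.58 tilt z [ 0.0067  0.0017 -1.    ] q7 0.594 t 20.0 F [0.3 0.3 0. ] open 1.0
shift mm tool xyz [-126.2 -304.2    5.8]
[ 0.33  0.72 -0.69  1.78  0.59  0.85  0.59] [[274.20308963 196.68780825]
 [274.24371132 200.71234864]]
```

View pics/w7.png

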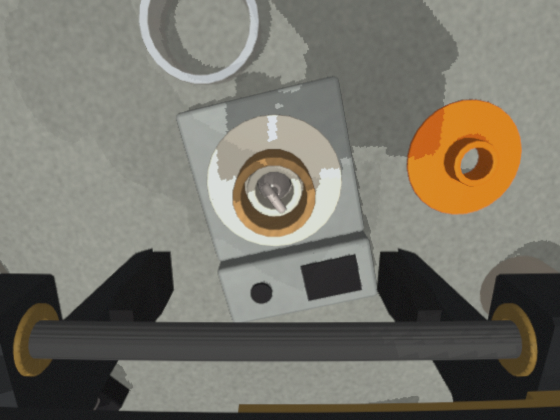

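Core is seated concentric on the flange around the collar at (274,195), with the head visible in the middle. Next is the cap.

```bash
python3 -m pendant '[[-1,[-8,-20,0],[0,0,0]],[-1,[-17,-42,0],[0,0,0]],[-1,[-18,-43,0],[0,0,0]],[-1,[-18,-43,0],[0,0,0]],[-1,[-18,-43,0],[0,0,0]],[-1,[-18,-43,0],[0,0,0]],[-1,[-17,-42,0],[0,0,0]],[-1,[-10,-26,0],[0,0,0]]]'
python3 -m pendant '[[-1,[0,0,0],[0,0,0]],[-1,[0,0,0],[0,0,0]]]'
python3 - <<'E'
from h import *
delta([.5811,-.337,.1]);d=snap("wrist");save(d,"w8.png");print(r.get_state()["q"].round(2),proj(d,[[.581,-.337,.0],[.581,-.337,.034]]))
np.savez("c1",**{k:d[k] for k in("W","img","D","camera_matrix")})
e,h=ell(d,(0,0,185),(179,40,255),proj(d,[.581,-.337,.015])[0],70,rect=True);b=cv2.boxPoints(e);P=onz(d,b,.008);print(b,P,P.mean(0))
E
```

```text
clock: 21.05
tool_pos: [0.5768, -0.3375, 0.2012]
eef_rot: [0.17, 0.985, 0.0, -0.001]
contact_force: [0.8, -0.3, 0.9]
opening: 1.003
finger_force: 0.0
clock: 21.3
tool_pos: [0.5783, -0.3323, 0.2028]
eef_rot: [0.167, 0.986, 0.002, 0.0]
contact_force: [0.4, 0.1, -0.5]
opening: 0.998
finger_force: 0.0
at [ 0.5783 -0.3323  0.2028] closing-dir deg 70.72 tilt z [ 7.0e-04  3.4e-03 -1.0e+00] q7 1.197 t 21.3 F [ 0.4  0.1 -0.5] open 0.998
shift mm tool xyz [ -4.2  -3.9 102.8]
[ 0.8   0.87 -0.72  1.45  0.61  1.06  1.2 ] [[270.56187595 176.844296  ]
 [270.28698675 185.45683212]]
[[229.80005 165.6    ]
 [284.20004 138.40002]
 [311.60004 193.20001]
 [257.20004 220.4    ]] [[ 0.55715682 -0.36789727  0.008     ]
 [ 0.55028538 -0.31315391  0.008     ]
 [ 0.60666521 -0.30550996  0.008     ]
 [ 0.61499665 -0.36243682  0.008     ]] [ 0.58227602 -0.33724949  0.008     ]
```

View pics/w8.png

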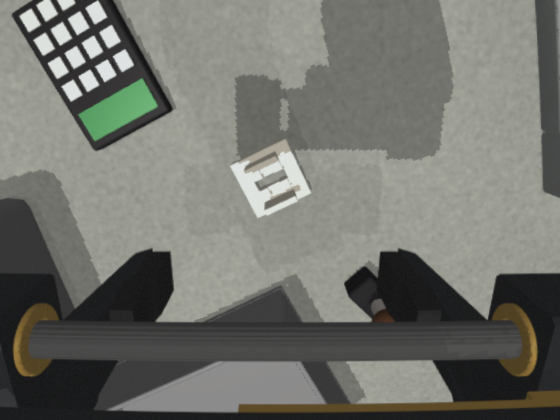

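Cap at (271,180): wings and slot run lower-left to upper-right, cap x ≈ 98° world, so the closing direction must be about 7°. I'll check the tray corner and stamp clearance for the gripper's body.

```bash
python3 - <<'E'
from h import *
o=np.load("c1.npz");d={k:o[k] for k in o};t=snap("top")
print("tray corner",onz(d,[(290,277)],.06),onz(t,[(433,154),(419,85)],.06))
print("stamp ball top",onz(t,[(401,134)],.07),"base",onz(t,[(398,148),(391,139),(407,150)],.02), onz(d,[(375,305),(360,275)],.05))
# slot: dark blob near cap centre
g=cv2.cvtColor(d["img"],cv2.COLOR_RGB2GRAY);s=np.zeros_like(g);s[168:196,255:287]=255
m=((g<150)&(s>0)).astype(np.uint8);n,l,st,ce=cv2.connectedComponentsWithStats(m)
for i in range(1,n):
    if st[i,4]>25:
        p=np.argwhere(l==i)[:,::-1].astype(float);e=cv2.minAreaRect(p.astype(np.float32));b=onz(d,cv2.boxPoints(e),.004);c=b.mean(0);v=b[1]-b[0];w=b[2]-b[1]
        print(st[i,4],ce[i],c.round(4),np.linalg.norm(v),np.degrees(np.arctan2(v[1],v[0])),np.linalg.norm(w))
E
```

```text
tray corner [[ 0.6554623  -0.34551449  0.06      ]] [[ 0.68534751 -0.35928647  0.06      ]
 [ 0.8692505  -0.3303625   0.06      ]]
stamp ball top [[ 0.73613419 -0.27730504  0.07      ]] base [[ 0.7122915  -0.2793352   0.02      ]
 [ 0.73695483 -0.2616371   0.02      ]
 [ 0.70660042 -0.30284931  0.02      ]] [[ 0.71277457 -0.28359253  0.05      ]
 [ 0.67923408 -0.28842261  0.05      ]]
267 [270.9588015  179.67041199] [ 0.5827 -0.3374  0.004 ] 0.02922150985849889 97.63910723680152 0.009283567273698135
```

```bash
python3 -m pendant '[[-1,[-5.8,-3.4,10],[0,0,0]],[-1,[0,0,10],[0,0,10.5]],[-1,[0,0,10],[0,0,10.5]],[-1,[0,0,10],[0,0,10.5]],[-1,[0,0,10],[0,0,10.5]],[-1,[0,0,0],[0,0,10.5]],[-1,[0,0,0],[0,0,10.5]],[-1,[0,0,0],[0,0,0]]]'
python3 - <<'E'
from h import *
t=snap("top");s=snap("scene")
for a in((432,153),(430,150)):
  for b in ((145,238),(140,290)): print(a,b,tri(t,a,s,b))
delta([.5827,-.3374,.013]);print(r.get_state()["q"].round(2))
E
```

```text
clock: 22.4
tool_pos: [0.5832, -0.3391, 0.1535]
eef_rot: [0.658, 0.753, 0.001, 0.0]
contact_force: [-0.3, -0.3, -0.4]
opening: 0.999
finger_force: 0.0
(432, 153) (145, 238) (array([ 0.68764453, -0.35499313,  0.05839762]), np.float64(0.004595899819642476))
(432, 153) (140, 290) (array([ 0.7370457 , -0.41058234, -0.14848039]), np.float64(0.010565116790457837))
(430, 150) (145, 238) (array([ 0.69374014, -0.34894212,  0.06730608]), np.float64(0.002179555700627556))
(430, 150) (140, 290) (array([ 0.74350189, -0.40293956, -0.1357597 ]), np.float64(0.007699852714127438))
at [ 0.583  -0.3393  0.1536] closing-dir deg 7.83 tilt z [ 0.0018  0.0011 -1.    ] q7 0.264 t 22.5 F [-0.2  0.6  0.6] open 1.001
shift mm tool xyz [  1.8  -0.4 140.6]
[ 0.67  0.88 -0.41  1.47  0.41  0.88  0.26]
```

```bash
python3 -m pendant '[[-1,[1.8,0,40],[0,0,0]],[-1,[0,0,45],[0,0,0]],[-1,[0,0,35],[0,0,0]],[-1,[0,0,15],[0,0,0]],[-1,[0,0,4],[0,0,0]],[-1,[0,0,0],[0,0,0]]]'
python3 -c "
from h import *
delta([.5827,-.3374,.013])"
```

```text
clock: 23.25
tool_pos: [0.5839, -0.338, 0.016]
eef_rot: [0.659, 0.753, 0.002, 0.001]
contact_force: [0.0, -0.4, 1.0]
opening: 1.001
finger_force: 0.0
at [ 0.5839 -0.338   0.016 ] closing-dir deg 7.62 tilt z [ 4.e-03  6.e-04 -1.e+00] q7 0.189 t 23.25 F [ 0.  -0.4  1. ] open 1.001
shift mm tool xyz [ 0.7 -1.1  3. ]
```

```bash
python3 -m pendant '[[-1,[0.7,-1,3],[0,0,0]],[0.6,[0,0,0],[0,0,0]],[0.6,[0,0,0],[0,0,0]],[0.6,[0,0,0],[0,0,0]],[0.6,[0,0,0],[0,0,0]],[0.6,[0,0,0],[0,0,0]],[0.6,[0,0,0],[0,0,0]],[0.6,[0,0,0],[0,0,0]]]' 40
python3 -c "
from h import *
delta([.5827,-.3374,.013])"
```

```text
clock: 24.25
tool_pos: [0.5819, -0.3372, 0.0119]
eef_rot: [0.659, 0.752, 0.001, 0.0]
contact_force: [0.5, -0.2, 1.0]
opening: 0.496
finger_force: 39.9
at [ 0.5819 -0.3372  0.0119] closing-dir deg 7.6 tilt z [ 0.0022  0.0011 -1.    ] q7 0.186 t 24.25 F [ 0.5 -0.2  1. ] open 0.496
shift mm tool xyz [-0.3  0.7 -1.1]
```

```bash
python3 -m pendant '[[0.6,[0,0,-30],[0,0,0]],[0.6,[0,0,-50],[0,0,0]],[0.6,[0,0,-50],[0,0,0]],[0.6,[0,0,-50],[0,0,0]],[0.6,[20,1,-8],[0,0,0]],[0.6,[40,3,0],[0,0,0]],[0.6,[45,4,0],[0,0,0]],[0.6,[45,4,0],[0,0,0]]]'
python3 -m pendant '[[0.6,[45,4,0],[0,0,0]],[0.6,[45,4,0],[0,0,0]],[0.6,[45,3,0],[0,0,0]],[0.6,[30,1,0],[0,0,0]],[0.6,[14,0,0],[0,0,0]],[0.6,[0,0,0],[0,0,0]]]'
python3 -c "
from h import *
delta([.5622,-.0082,.2]);print(r.get_state()['q'].round(2))"
```

```text
clock: 25.25
tool_pos: [0.5722, -0.1846, 0.1988]
eef_rot: [0.658, 0.753, 0.001, -0.001]
contact_force: [0.4, 0.5, -0.6]
opening: 0.492
finger_force: 39.9
clock: 26.0
tool_pos: [0.5611, -0.0075, 0.1997]
eef_rot: [0.658, 0.753, 0.001, -0.0]
contact_force: [0.5, -0.8, -1.2]
opening: 0.495
finger_force: 39.9
at [ 0.5611 -0.0075  0.1997] closing-dir deg 7.7 tilt z [ 8.e-04  1.e-03 -1.e+00] q7 -0.283 t 26.0 F [ 0.5 -0.8 -1.2] open 0.495
shift mm tool xyz [-0.9  1.  -0.3]
[ 0.16  0.68 -0.39  1.8   0.36  0.74 -0.28]
```

```bash
python3 -m pendant '[[0.6,[0,0,0],[0,0,-10]],[0.6,[0,0,0],[0,0,-10]],[0.6,[0,0,0],[0,0,-10]],[0.6,[0,0,0],[0,0,-10]],[0.6,[0,0,0],[0,0,-10]],[0.6,[0,0,0],[0,0,-10]],[0.6,[0,0,0],[0,0,-10]],[0.6,[0,0,0],[0,0,-10]]]'
python3 -m pendant '[[0.6,[0,0,0],[0,0,-10]],[0.6,[0,0,0],[0,0,-6]],[0.6,[0,0,0],[0,0,0]],[0.6,[0,0,0],[0,0,0]]]'
python3 -c "
from h import *
delta([.562,-.0082,.13]);print(r.get_state()['q'].round(2))
o=np.load('u2.npz');d={k:o[k] for k in o};c=d['img'][165:230,245:305];cv2.imwrite('pics/c2.png',cv2.resize(c[:,:,::-1],None,fx=9,fy=9,interpolation=0))"
```

```text
clock: 27.0
tool_pos: [0.5617, -0.0109, 0.1996]
eef_rot: [0.02, 1.0, -0.0, 0.001]
contact_force: [0.1, -0.0, -0.3]
opening: 0.498
finger_force: 39.9
clock: 27.5
tool_pos: [0.5618, -0.0094, 0.1999]
eef_rot: [-0.117, 0.993, 0.0, 0.001]
contact_force: [-0.6, -0.6, -0.3]
opening: 0.497
finger_force: 39.9
at [ 0.5618 -0.0094  0.1999] closing-dir deg 103.39 tilt z [ 1.8e-03  4.0e-04 -1.0e+00] q7 1.044 t 27.5 F [-0.6 -0.6 -0.3] open 0.497
shift mm tool xyz [-0.4  1.1 69.9]
[ 0.42  0.78 -0.85  1.78  0.73  0.92  1.04]
```

View pics/c2.png

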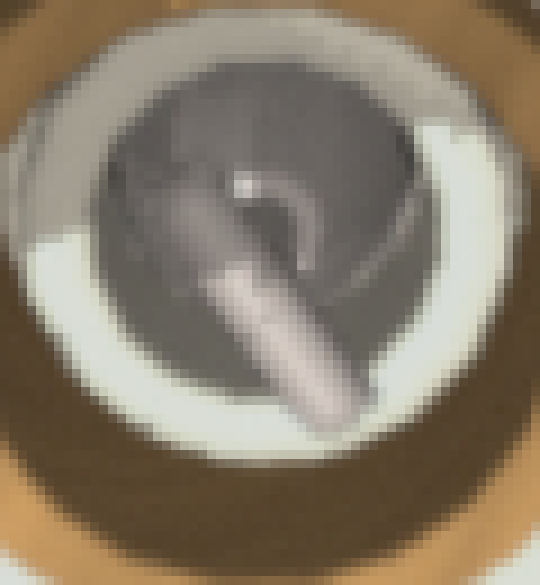

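The crop shows the head from about (265,186.5) to (282.5,212).

```bash
python3 -m pendant '[[0.6,[-0.4,1,15],[0,0,0]],[0.6,[0,0,20],[0,0,0]],[0.6,[0,0,20],[0,0,0]],[0.6,[0,0,18],[0,0,0]],[0.6,[0,0,0],[0,0,0]],[0.6,[0,0,0],[0,0,0]]]'
python3 -c "
from h import *
o=np.load('u2.npz');d={k:o[k] for k in o}
A,B=onz(d,[(265,186.5),(282.5,212)],.104);v=B-A
print((A+B)/2,np.linalg.norm(v),np.degrees(np.arctan2(v[1],v[0])))
delta([.562,-.0082,.118])"
```

```text
clock: 28.25
tool_pos: [0.5624, -0.0066, 0.1275]
eef_rot: [-0.118, 0.993, 0.001, 0.001]
contact_force: [-0.3, 0.3, -1.1]
opening: 0.497
finger_force: 39.9
[ 0.56129717 -0.00803993  0.104     ] 0.021622365024259186 13.883792114393989
at [ 0.5624 -0.0066  0.1275] closing-dir deg 103.61 tilt z [ 0.0028  0.0016 -1.    ] q7 0.945 t 28.25 F [-0.3  0.3 -1.1] open 0.497
shift mm tool xyz [ 0.8 -1.5  9.5]
```

```bash
python3 -m pendant '[[0.6,[0.8,-1.3,3],[0,0,0]],[0.6,[0,0,3],[0,0,0]],[0.6,[0,0,3],[0,0,0]],[0.6,[0,0,3],[0,0,0]],[0.6,[0,0,0],[0,0,0]]]'
python3 -c "
from h import *
delta([.5618,-.008,.107])"
```

```text
clock: 28.88
tool_pos: [0.5615, -0.0084, 0.115]
eef_rot: [-0.118, 0.993, 0.0, 0.001]
contact_force: [-0.1, 1.1, -0.4]
opening: 0.492
finger_force: 39.9
at [ 0.5615 -0.0084  0.115 ] closing-dir deg 103.6 tilt z [ 0.0018  0.0011 -1.    ] q7 0.929 t 28.88 F [-0.1  1.1 -0.4] open 0.492
shift mm tool xyz [-0.3  0.3  8. ]
```

Already 2 mm below the head-top level without force, so the slot is on the head. Continue.

```bash
python3 -m pendant '[[0.6,[-0.3,0,3],[0,0,0]],[0.6,[0,0,3],[0,0,0]],[0.6,[0,0,1.5],[0,0,0]],[0.6,[0,0,0],[0,0,0]]]'
python3 -m pendant '[[0.6,[0,0,2],[0,0,0]],[0.6,[0,0,2],[0,0,0]],[0.6,[0,0,0],[0,0,0]]]'
python3 -m pendant '[[0.6,[0,0,2],[0,0,0]],[0.6,[0,0,2],[0,0,0]],[0.6,[0,0,0],[0,0,0]],[0.6,[0,0,0],[0,0,0]]]'
```

```text
clock: 29.38
tool_pos: [0.5619, -0.0083, 0.1076]
eef_rot: [-0.118, 0.993, 0.0, 0.001]
contact_force: [0.1, 0.8, -1.4]
opening: 0.5
finger_force: 39.9
clock: 29.75
tool_pos: [0.5622, -0.0081, 0.104]
eef_rot: [-0.118, 0.993, 0.0, 0.001]
contact_force: [-1.3, 0.1, 3.6]
opening: 0.495
finger_force: 39.9
clock: 30.25
tool_pos: [0.5622, -0.0081, 0.1002]
eef_rot: [-0.118, 0.993, 0.0, 0.001]
contact_force: [-1.1, -1.0, 6.5]
opening: 0.496
finger_force: 39.9
```

```bash
python3 -m pendant '[[0.6,[0,0,1.5],[0,0,0]],[0.6,[0,0,1.5],[0,0,0]],[0.6,[0,0,1],[0,0,0]],[0.6,[0,0,0],[0,0,0]],[0.6,[0,0,0],[0,0,0]]]'
python3 -m pendant '[[0.6,[0,0,0],[0,0,5]],[0.6,[0,0,0],[0,0,5]],[0.6,[0,0,0],[0,0,5]],[0.6,[0,0,0],[0,0,0]]]'
python3 -c "
from h import *
delta([.5618,-.008,.0965]);print(r.get_state()['moment'])"
```

```text
clock: 30.88
tool_pos: [0.5622, -0.0081, 0.0965]
eef_rot: [-0.118, 0.993, 0.0, 0.002]
contact_force: [-1.9, -0.5, 9.3]
opening: 0.491
finger_force: 39.9
clock: 31.38
tool_pos: [0.5632, -0.0077, 0.0968]
eef_rot: [0.013, 1.0, 0.001, 0.002]
contact_force: [-0.7, -0.5, 8.8]
opening: 0.498
finger_force: 40.0
at [ 0.5632 -0.0077  0.0968] closing-dir deg 88.56 tilt z [ 0.005   0.0016 -1.    ] q7 0.682 t 31.38 F [-0.7 -0.5  8.8] open 0.498
shift mm tool xyz [ 1.4 -0.4  0.3]
[-0.02095085  0.17521139 -0.08269681]
```

```bash
python3 -m pendant '[[0.6,[1,0,0.3],[0,0,7]],[0.6,[0,0,0],[0,0,8]],[0.6,[0,0,0],[0,0,8]],[0.6,[0,0,0],[0,0,8]],[0.6,[0,0,0],[0,0,0]]]'
python3 -c "
from h import *
delta([.5618,-.008,.0965]);print(r.get_state()['moment'])"
```

```text
clock: 32.0
tool_pos: [0.5625, -0.0079, 0.0966]
eef_rot: [0.28, 0.96, 0.001, 0.003]
contact_force: [0.3, -0.1, 8.8]
opening: 0.492
finger_force: 40.0
at [ 0.5625 -0.0079  0.0966] closing-dir deg 57.53 tilt z [ 0.0055  0.001  -1.    ] q7 0.248 t 32.0 F [ 0.3 -0.1  8.8] open 0.492
shift mm tool xyz [ 0.5 -0.4  0.1]
[-0.15362015  0.15129133 -0.05677246]
```

```bash
python3 -m pendant '[[0.6,[0.5,-0.3,0.1],[0,0,8]],[0.6,[0,0,0],[0,0,8]],[0.6,[0,0,0],[0,0,8]],[0.6,[0,0,0],[0,0,8]],[0.6,[0,0,0],[0,0,8]],[0.6,[0,0,0],[0,0,3.5]],[0.6,[0,0,0],[0,0,0]]]'
python3 -c "
from h import *
delta([.5618,-.008,.0965]);print(r.get_state()['moment'])"
```

```text
clock: 32.88
tool_pos: [0.5618, -0.0082, 0.0964]
eef_rot: [0.615, 0.788, 0.002, 0.002]
contact_force: [-0.4, -0.9, 9.9]
opening: 0.497
finger_force: 40.0
at [ 0.5618 -0.0082  0.0964] closing-dir deg 14.06 tilt z [ 5.3e-03  7.0e-04 -1.0e+00] q7 -0.306 t 32.88 F [-0.4 -0.9  9.9] open 0.497
shift mm tool xyz [ 0.2  0.  -0.1]
[-0.20307778  0.24954157 -0.08368091]
```

```bash
python3 -m pendant '[[0.6,[0,0,-2],[0,0,0]],[0.6,[0,0,-2],[0,0,0]],[0.6,[0,0,-1],[0,0,0]],[0.6,[0,0,0],[0,0,0]],[0.6,[0,0,0],[0,0,0]]]'
python3 -m pendant '[[0.6,[0,0,-2],[0,0,0]],[0.6,[0,0,0],[0,0,0]],[0.6,[0,0,0],[0,0,0]]]'
python3 -c "
from h import *
delta([.5618,-.008,.1019]);print(r.get_state()['moment'])"
```

```text
clock: 33.5
tool_pos: [0.5618, -0.0082, 0.101]
eef_rot: [0.615, 0.788, 0.002, 0.002]
contact_force: [1.0, -0.6, 7.3]
opening: 0.495
finger_force: 39.9
clock: 33.88
tool_pos: [0.5617, -0.0082, 0.102]
eef_rot: [0.615, 0.788, 0.002, 0.001]
contact_force: [5.7, -0.1, -7.4]
opening: 0.496
finger_force: 39.9
at [ 0.5617 -0.0082  0.102 ] closing-dir deg 14.08 tilt z [ 0.0043  0.0017 -1.    ] q7 -0.299 t 33.88 F [ 5.7 -0.1 -7.4] open 0.496
shift mm tool xyz [0.2 0.2 0.1]
[-0.15296839 -1.06571658 -0.05676307]
```

It rose to 90 mm and then held against a pull, so it is locked. Next: release and retreat.

```bash
python3 -m pendant '[[0.6,[0,0,1],[0,0,0]],[0.6,[0,0,0],[0,0,0]],[0.1,[0,0,0],[0,0,0]],[-0.5,[0,0,0],[0,0,0]],[-0.5,[0,0,0],[0,0,0]],[-0.5,[0,0,-5],[0,0,0]],[-0.5,[0,0,-30],[0,0,0]],[-0.5,[0,0,-50],[0,0,0]]]'
python3 -m pendant '[[-0.5,[0,0,-50],[0,0,0]],[-0.5,[0,0,0],[0,0,0]],[-0.5,[0,0,0],[0,0,0]]]'
python3 - <<'E'
from h import *
d=snap("wrist");delta([.5618,-.008,.2])
p=proj(d,[.5618,-.008,.1])[0];print(p)
g=cv2.cvtColor(d["img"],cv2.COLOR_RGB2HSV)
c,_=ell(d,(0,0,175),(179,45,255),p,48,rect=True);b=cv2.boxPoints(c);P=onz(d,b,.098);print(c,P.round(4).tolist(),P.mean(0),[np.degrees(np.arctan2(*(P[(i+1)%4]-P[i])[1::-1])) for i in range(4)],np.linalg.norm(np.diff(P,axis=0),axis=1))
s=d["img"][int(p[1])-24:int(p[1])+25:4,int(p[0])-36:int(p[0])+37:4].mean(2).astype(int);print(s)
E
```

```text
clock: 34.88
tool_pos: [0.5584, -0.0085, 0.186]
eef_rot: [0.615, 0.789, -0.001, -0.001]
contact_force: [1.0, -0.2, 0.6]
opening: 0.752
finger_force: 0.0
clock: 35.25
tool_pos: [0.5592, -0.0087, 0.2359]
eef_rot: [0.615, 0.789, 0.0, 0.0]
contact_force: [-0.0, -0.5, -1.0]
opening: 0.753
finger_force: 0.0
at [ 0.5589 -0.0087  0.2352] closing-dir deg 14.1 tilt z [-6.e-04  7.e-04 -1.e+00] q7 -0.183 t 35.3 F [-0.8 -0.5 -0.2] open 0.749
shift mm tool xyz [-0.1  3.  35.2]
[277.96271484 190.3408964 ]
((276.5, 187.5), (91.0, 95.0), 90.0) [[0.5174, 0.0187, 0.098], [0.5861, 0.036, 0.098], [0.6063, -0.0337, 0.098], [0.5326, -0.0521, 0.098]] [ 0.56060145 -0.00778308  0.098     ] [np.float64(14.069930764750387), np.float64(-73.8443667733663), np.float64(-165.93648253486418), np.float64(102.1216402015624)] [0.0708672  0.07250858 0.07597072]
[[214 215 152 152 214 215 215 215 215 215 215 215 215 215 215 155 160 215
  215]
 [214 215 144 138 215 162 201 214 195 194 194 198 213 215 211 146 190 215
  215]
 [215 215 113  97 213 212 214 214 103 103 101 189 212 212 213  99  96 205
  215]
 [215 214 189 172 213 215 215 215 103 116 108 191 214 215 211  91 149 153
  213]
 [215 214 214 212 213 215 215 215 151  87 160 191 215 216 214  92 215 215
  213]
 [215 215 215 210 213 211 140 140 150  86 142 120 114 194 212  88 215 215
  212]
 [214 214 215 210 213 172 172 180 180 183 183 185 186 171 213  95 215 215
  213]
 [215 214 215 210 212 213 171 172 155 152 148 169 171 206 214  95 215 215
  209]
 [215 214 215 211 213 177 163 164 129 109 113 147 160 154 200  97 215 215
  204]
 [214 214 215 211 213 215 215 214 149 151 150 205 216 215 179 102 215 215
  213]
 [214 214 215 210 213 214 215 215  95  99  98 204 215 215 215 102 216 215
  215]
 [214 214 215 210 212 215 215 215 214 215 215 215 215 215 216 122 215 215
  215]
 [215 215 214 210 215 215 214 214 215 215 214 215 215 216 215 141 216 214
  214]]
```

The sampled brightness shows the head bar lying crosswise over the slot, in the cross groove. Hand in.

```bash
python3 -c "
from plant import r
print(r.finish_job())"
```

```text
the job is handed in; nothing more can be done
None
```

The flange, core and cap are back on the spindle in that order and the cap is locked: it held at 90 mm against a pull, with the head lying across its groove. I handed the job in at about 35 s, with the gripper clear and no contact felt with the other things on the counter.

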